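Lock the stepped pulley on its axle with the hairpin clip

TASK

The stepped pulley on the wheel-and-axle stand has crept out along its axle: push it fully home against the shoulder, then take the orange-gripped hairpin clip out of the wooden block and press it straight down over the bare groove of the axle, legs astride it, until it snaps fully home, and let go. Feel your way and never push with more than 30 newtons; leave the other things on the bench where they are.

Things in the scene. Friction and masses are not known exactly. Their poses are not given: they have to be found in the camera images.
- stand: Wheel-and-axle stand, fixed: iron base 150x110x14 mm, 18 mm post 164 mm high, clamp head 40x36x40 mm with a level steel axle sticking out along the stand's own -x. Origin: on the bench below the axle's root (the head's front face); z up. The head is clamped at any height: axle centre 99 to 131 mm above the bench, different each time, NOT reported: find it by touch or eye. The head's top is 20 mm above it.
- groove_foot (a point): Point on the bench (z = 0) straight below the middle of the axle's clip groove, 56 mm from the head's face; axes as the stand. Groove: round shank of diameter 14 mm, 8 mm wide (52 to 60 mm from the head's face), sides sloped up to the 18 mm axle at 50 and 62 mm; 18 mm end collar to 76 mm. The clip must go down in the plane square to the axle here. A clip on the 18 mm part jams.
- pulley (a joint): How far the aluminium stepped pulley stands out along the axle, in m: 0 = home on the shoulder, 0.024 = farthest out. Slides with 2 to 4 N of friction, stays put, spins freely. At home, from the head's face along the stand's -x: diameter 80 mm from 4 to 18 mm, 56 mm from 18 to 32 mm, 32 mm (hub) from 32 to 49 mm. Out by more than a few mm, its hub covers the groove.
- rack: Wooden accessory block, fixed, 80 (its x) x 190 (its y) x 80 mm high; origin at the centre of its underside, z up. Three slots in its top, 34 mm long (along x), 9 mm wide, 72 mm deep, at y = -60, 0, +60 mm. The clip stands in one, a spare bolt and a spare pin in the others, different each time.
- clip_grip (a point): Centre of the hairpin clip's orange plastic grip: 24 mm along x (across the two legs), 16 mm along y (clip's thickness), 28 mm high along z (up, legs below). The clip is the same turned half round about z; its x lies along the slot. The grip's underside, 14 mm below this point, rests on the block's top and the legs hang in the slot. A nose under the grip, 10x5 mm, ends 23.5 mm below this point. Mass 40 g.
- clip_pocket (a point): Centre of the clip's pocket, 31 mm below clip_grip, same axes; on the axle's line when home. Two sprung legs of 4 mm wire taper to a throat with a 5.4 mm gap, 8 mm below here; tips flared to 30 mm overall, ending 47 mm below here. Pushed down over the shank, wire first touches when this point is about 37 mm above the axle's line; the push rises to 8 to 15 N, the clip pulls itself on as it snaps, then its nose stops hard on the shank.
- spare_bolt: Spare bolt, brass knob head of diameter 22 mm, 20 mm high, standing in a slot of the block; origin at the underside of its head. Bystander.
- spare_pin: Spare pin, dark head of diameter 22 mm, 20 mm high, standing in a slot of the block; origin at the underside of its head. Bystander.
- magnet: Bar magnet, red and blue, 150 x 24 x 12 mm (long along x), origin at the centre of its underside. Bystander.
- cell_holder: Green battery holder with one cell, 100 x 44 x 50 mm (long along x), origin at the centre of its underside. Bystander.
- knife_switch: Knife switch on a cream base 90 x 46 mm, 40 mm high (long along x), origin at the centre of its underside. Bystander.
- slot_masses: Stack of brass slotted masses on a hanger, diameter 42 mm, 85 mm high, origin at the centre of its underside. Bystander.
- driver: Screwdriver with yellow handle, 170 mm long along x, lying on the bench, origin at its underside. Bystander.
Mind the look-alikes: they are no part of the job. What is shaped like the stand but green, turquoise or yellow is not meant.

How it is judged:
On the way, in this order (a step that is already met when the one before it is completed fails the run):
1. the pulley is pushed home: less than 2.5 mm from the shoulder (value of joint pulley below 0.0025 m), for 0.2 s.
2. the clip is lifted clear of the block (height (world z) of clip_grip above 0.14 m), for 0.1 s.
3. the clip is pressed on over the axle's groove (x of clip_pocket in the frame of stand between -0.06 and -0.052 m and y of clip_pocket in the frame of stand between -0.004 and 0.004 m and z of clip_pocket in the frame of stand between 0.097 and 0.1325 m), for 0.1 s.
At the end, for the whole second after the job is handed in: Pulley within 4 mm of the shoulder; clip snapped home: pocket within 4 mm of the groove's middle along and across the axle, at the axle's own height (97 to 132.5 mm above the bench), legs relaxed (not wedged: under 1.5 N on the axle), upright and square within 20 degrees, at rest, released (all of step 3 and value of joint pulley below 0.004 m and angle between clip_grip's own z axis and vertical below 0.35 rad and angle between the y axis of clip_grip and the x axis of stand, either way round below 0.35 rad and linear speed of clip below 0.02 m/s and contact force between clip and stand below 1.5 N); the robot touches nothing.
It fails at once if the fingers push the pulley or the stand with more than 30 N (contact force between the fingers and stand above 30 N).
It fails at once if the clip's nose is driven onto the shank with more than 30 N (contact force between clip_c1 and stand above 30 N).
It fails at once if the clip is forced where it does not fit: more than 70 N on the stand, both legs' squeeze added up (a proper snap stays under 50 N) (contact force between clip and stand above 70 N).
It fails at once if a bystander is moved by more than 15 mm (distance of any of magnet, cell_holder, knife_switch, slot_masses, driver, spare_bolt, spare_pin from where it was at the start of the episode above 0.015 m).
It also fails if it takes over 70 s, if anything falls off the work surface, if the arm or the gripper's body presses on something with over 40 N, if the wrist force passes 120 N, or if a joint passes its speed limit or range.

ROBOT

A 7-joint arm with a two-finger parallel gripper is mounted at the origin on the work surface. World frame = base frame: x ahead of the robot, y to its left, z up, the work surface at z = 0. Lengths are in m, angles in rad, forces in N, time in s.
With the tool pointing down it reaches from about 0.4 to 0.85 m from the base axis. Payload 4.4 kg.
Tool frame: the origin (TCP) lies at the centre of the arm's flange, where the gripper is bolted on; the fingertips stand 199 mm ahead of it and the grasp point (between the pads) lies 180 mm ahead of it (robot.tip_extent is the distance from the TCP to the fingertips, in m); z points along the fingers, y is the direction in which the jaws open and shut (so a half turn about z gives the same grasp; the last joint's range is limited). The gripper opens to 94 mm and grips with 3 to 60 N. Pads are 16 mm wide; open, the fingers measure 119 mm over their backs; the gripper's body (75 mm by 177 mm) begins 78 mm behind the grasp point.
Start: joints at [-1.222, 0.628, 0.038, 1.517, -0.027, 0.996, -0.02], TCP at [0.262, 0.595, 0.405] pointing down, gripper open.
Joint ranges: [-3.06, 3.06], [-0.37, 2.12], [-1.25, 1.32], [0.18, 2.47], [-1.1, 4.24], [0.23, 1.98], [-2.94, 2.94]. Speed limits (rad/s): [2.57, 2.57, 3.14, 3.14, 3.14, 3.14, 3.14].

INTERFACE

Orientations are given as a unit quaternion [w, x, y, z].
In Python, from plant import readout, imaging, job, robot gives the robot as it stands.
- The arm moves only by the shell command python3 -m jog 'ROWS' [FORCE]. ROWS is JSON, a list of rows, each an object with "xyz": the shift along the tool's x, y, z in mm, a list of three; "turn": the turn about the tool's z in rad; "claw": the finger opening in mm, from 0 to 94. In form: [{"xyz": [x, y, z], "turn": turn, "claw": claw}, ...]. A call has exactly 10 rows; each row is the pose to reach, as a shift and turn from the pose commanded when the call began, along the tool's axes at that moment; what a row does not reach only later rows make up. A row lasts 1/10 s, in which the tool goes at most 50 mm and 8.59 degrees, less where a joint would pass 70% of its speed; a pose out of reach is approached as far as the arm can. A call with a gripper value outside its range is refused whole. The fingers move at their own pace and stop on an object; FORCE is the grip in N (left out, the last holds). Time passes only in rows, so rows that repeat a pose let the fingers close, or fill a call up. It gives the time, the measured TCP pose, the force and the opening at its end, in the units of the state.
- readout.observe(): the state, without advancing time (a new reading comes with each control period).
- imaging.capture(name): name is "scene" or "side" or "wrist"; returns the picture (384x512x3 uint8, red, green, blue); there is no depth.
- imaging.camera_model(name): a dict with "vertical_fov" (degrees; the focal length in pixels is half the picture's height over the tangent of half this angle, whatever the lens; pixels are square), "cx", "cy" (the principal point, pixels), "k1" (the pictures are not rectified: a ray, as slopes to the right and down, at radius r is drawn at 1 + k1 r^2 times it, then the intrinsics apply), "rvec" (rotation vector, rad) and "tvec" (3), from world to camera coordinates, as OpenCV has them; the wrist camera has in their place "mount" (4x4, takes a point from camera to tool coordinates, whose origin is the TCP and whose axes are the flange's). Camera axes: x right, y down, z forward; pixel columns grow to the right and rows downward; lengths in m; the calibration is good to about 2 mm. A picture is of the moment at which its call begins: read the wrist's pose just before it. camera_model takes no time and is no camera call.
- job.finish_job(): hands the job in, once; it reports no verdict.
The state is a dict: "time_s": time; "joint_positions": joint angles; "qvel": joint speeds; "tau": joint torques, N m; "eef_pos": TCP position; "ee_rot": TCP orientation; "ft_force": force on the tool from outside, world axes, zero at the start; "ft_torque": the same for the moment, N m; "gripper_width": finger opening in m.
Only numpy, scipy, OpenCV 4.12 (cv2) and the standard library are available. Lean on these libraries where they do the work, as an engineer would, in place of code of your own. Each camera call takes 0.05 s, during which the arm holds its last target.

## Working session

There is one attempt and no reset: what is moved stays moved. The work goes in short steps, Python scripts to look and compute and a shell command to move; the robot and the scene stay as the last step left them, time stands still between calls to the robot, and variables do not carry over. Pictures are saved under pics/ and viewed, and the job is handed in when it is done.

```bash
ls; mkdir -p pics
python3 - <<'E'
from plant import readout, imaging, job, robot
import cv2
print(readout.observe())
for n in ["scene","side","wrist"]:
    m=imaging.camera_model(n); print(n,m)
    im=imaging.capture(n); cv2.imwrite(f"pics/{n}0.png",im[:,:,::-1])
E
```

```text
pics
{'time_s': 0.0, 'joint_positions': array([-1.22181379,  0.6293015 ,  0.038455  ,  1.51833242, -0.02699848,
        0.99628306, -0.01995731]), 'qvel': array([ 0.00043049, -0.00192831,  0.00038583,  0.00293714, -0.00017935,
        0.00027131,  0.000973  ]), 'tau': array([ 6.61858649e-04, -5.49739552e+01,  1.14357647e+00, -1.86636132e+01,
       -5.22568775e-02,  2.38369679e-02,  1.63998975e-04]), 'eef_pos': array([0.26180536, 0.59463528, 0.40379433]), 'ee_rot': array([-1.71443322e-04,  2.05891162e-01,  9.78574481e-01, -8.86570104e-04]), 'ft_force': array([0.96481333, 0.63599721, 0.13527816]), 'ft_torque': array([-0.02462606,  0.01168718, -0.03176578]), 'gripper_width': 0.09358812944841444}
scene {'vertical_fov': 47.613098432303204, 'cx': 259.47240892782776, 'cy': 193.53905359856773, 'k1': -0.1655404864805392, 'rvec': array([ 2.24047903,  0.82623523, -0.31433039]), 'tvec': array([-0.40920375, -0.1678439 ,  1.59904931])}
side {'vertical_fov': 47.948653193140814, 'cx': 263.69288844032326, 'cy': 193.32602719427973, 'k1': -0.01848807494024671, 'rvec': array([ 2.21668673, -0.43715004,  0.21293995]), 'tvec': array([-0.49460368,  0.20025123,  1.12977015])}
wrist {'vertical_fov': 66.5766734217505, 'cx': 252.8091124084561, 'cy': 195.19922691277867, 'k1': -0.030606267651527224, 'mount': array([[-9.09200518e-04, -9.66328031e-01, -2.57311700e-01,
         7.38440829e-02],
       [ 9.99999372e-01, -7.09985107e-04, -8.67125113e-04,
        -1.14631022e-04],
       [ 6.55239828e-04, -2.57312326e-01,  9.66328069e-01,
         2.00945092e-02],
       [ 0.00000000e+00,  0.00000000e+00,  0.00000000e+00,
         1.00000000e+00]])}
```

View pics/scene0.png

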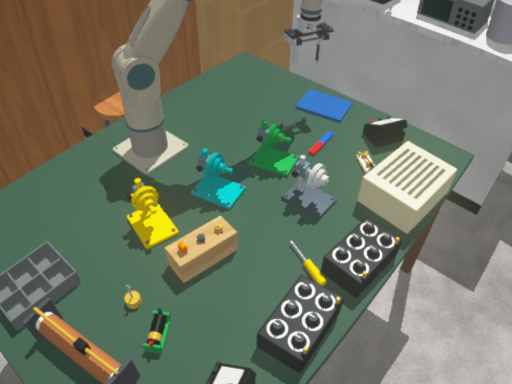

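View pics/side0.png

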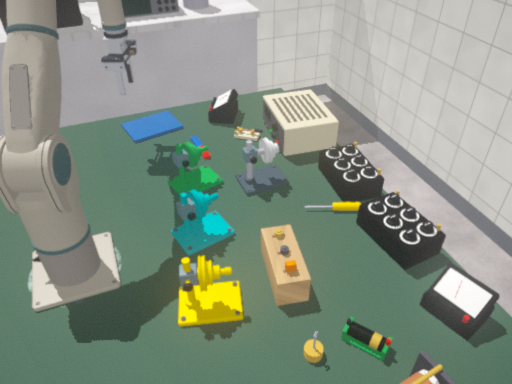

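View pics/wrist0.png

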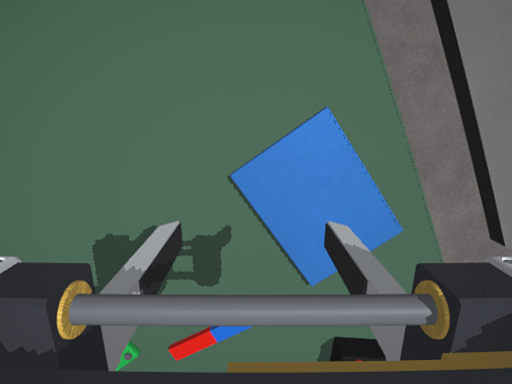

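Scene: the stand is the grey and silver one at scene (312,180) and side (262,160). Its look-alikes are green (275,145), turquoise (215,175) and yellow (147,205). The orange grip is at scene (182,247) and side (291,266). Also in the block are a dark pin at scene (201,238) and a brass bolt at scene (219,227). Other orange or yellow things are the sliding resistor at (75,345) and the masses at (132,298). I'll check with close crops.

```bash
cat > h.py <<'E'
import numpy as np, cv2
from plant import imaging, readout
from scipy.spatial.transform import Rotation as R
def cam(n):
    m=imaging.camera_model(n); f=192/np.tan(np.radians(m['vertical_fov']/2))
    K=np.array([[f,0,m['cx']],[0,f,m['cy']],[0,0,1]]); d=np.array([m['k1'],0,0,0.])
    if 'mount' in m:
        s=readout.observe(); T=np.eye(4); q=s['ee_rot']
        T[:3,:3]=R.from_quat([q[1],q[2],q[3],q[0]]).as_matrix(); T[:3,3]=s['eef_pos']
        W=T@m['mount']
    else:
        W=np.eye(4); r=cv2.Rodrigues(m['rvec'])[0]; W[:3,:3]=r.T; W[:3,3]=-r.T@m['tvec']
    return K,d,W
def ray(c,uv):
    K,d,W=c; p=cv2.undistortPoints(np.array([[uv]],float),K,d)[0,0]
    v=W[:3,:3]@np.array([p[0],p[1],1]); return W[:3,3],v/np.linalg.norm(v)
def onz(c,uv,z):
    o,v=ray(c,uv); return o+v*(z-o[2])/v[2]
def tri(rs):
    A=0;b=0
    for o,v in rs:
        P=np.eye(3)-np.outer(v,v);A=A+P;b=b+P@o
    x=np.linalg.solve(A,b); return x,[np.linalg.norm((np.eye(3)-np.outer(v,v))@(x-o))*1e3 for o,v in rs]
def proj(c,X):
    K,d,W=c; r=W[:3,:3].T
    return cv2.projectPoints(np.atleast_2d(np.array(X,float)),cv2.Rodrigues(r)[0],-r@W[:3,3],K,d)[0][:,0]
E
python3 - <<'E'
import cv2,numpy as np
a=cv2.imread('pics/scene0.png');b=cv2.imread('pics/side0.png')
z=lambda i,x,y,w,h:cv2.resize(i[y:y+h,x:x+w],(400,300),interpolation=cv2.INTER_CUBIC)
cv2.imwrite('pics/c1.png',np.vstack([np.hstack([z(a,270,145,80,60+15)[:300],z(a,160,210,80,75)]),np.hstack([z(b,230,125,80,75),z(b,250,215,80,100)])]))
E
```

```text
(no output)
```

View pics/c1.png

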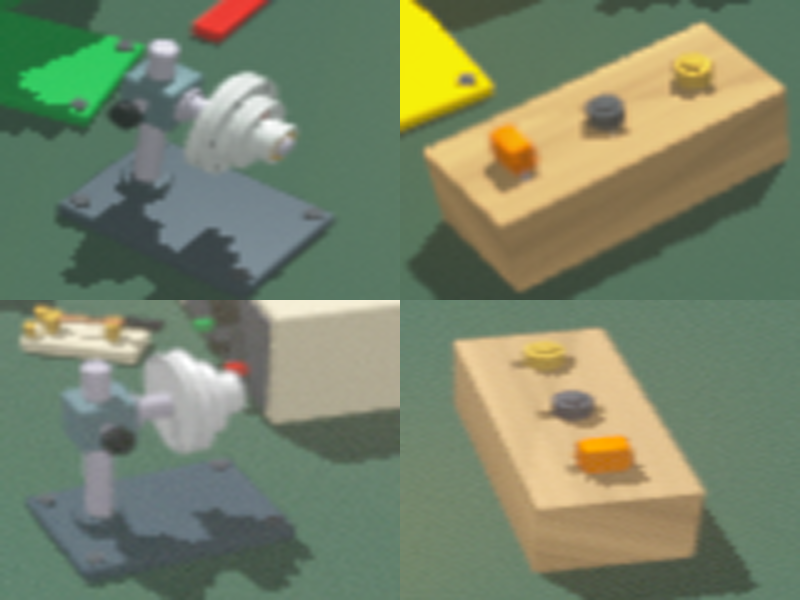

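Run:
```python
from h import *
np.set_printoptions(precision=4,suppress=True)
a=cam('scene');b=cam('side')
print('posttop',tri([ray(a,(302.6,156)),ray(b,(249,141.5))]))
for p in [(336.6,198.8),(281.6,197),(318,217.5)]: print('sc',onz(a,p,.014))
for p in [(235.6,175),(288.4,185),(248,194),(275,165)]: print('sd',onz(b,p,.014))
print('axtip',tri([ray(a,(270+288/5,145+142/4)),ray(b,(230+240/5,125+90/4))]))
# orange
for n,c in(('scene',a),('side',b)):
    im=cv2.imread(f'pics/{n}0.png');h=cv2.cvtColor(im,cv2.COLOR_BGR2HSV)
    m=cv2.inRange(h,(8,180,150),(18,255,255))
    k,l,st,ce=cv2.connectedComponentsWithStats(m)
    for i in range(1,k):
        if st[i][4]>15: print(n,st[i],ce[i])
g=tri([ray(a,(182.5,247.5)),ray(b,(291,266))]);print('grip',g)
# block top corners
for p in [(160+25/5,210+152/4),(160+303/5,210+25/4),(160+385/5,210+90/4),(160+100/5,210+223/4)]: print('blk sc',onz(a,p,.08))
for p in [(250+55/5,215+43/3),(250+205/5,215+29/3),(250+303/5,215+193/3),(250+137/5,215+208/3)]: print('blk sd',onz(b,p,.08))
```

```text
posttop (array([0.5571, 0.1743, 0.1621]), [np.float64(1.2885707482788475), np.float64(1.2885707482787843)])
sc [0.6742 0.2254 0.014 ]
sc [0.5331 0.1135 0.014 ]
sc [0.6742 0.1182 0.014 ]
sd [0.5233 0.2164 0.014 ]
sd [0.6627 0.1012 0.014 ]
sd [0.5259 0.1073 0.014 ]
sd [0.6673 0.2198 0.014 ]
axtip (array([0.6551, 0.1757, 0.1171]), [np.float64(2.6102113783293936), np.float64(2.6102113783292507)])
scene [178 242   9  11  50] [182.24 248.  ]
side [286 263  10  10  68] [290.7059 267.9706]
grip (array([ 0.4914, -0.2744,  0.0918]), [np.float64(0.05204732746026245), np.float64(0.0520473274602183)])
blk sc [ 0.4489 -0.3022  0.08  ]
blk sc [ 0.4837 -0.1174  0.08  ]
blk sc [ 0.5607 -0.1313  0.08  ]
blk sc [ 0.5232 -0.3152  0.08  ]
blk sd [ 0.4775 -0.1202  0.08  ]
blk sd [ 0.5582 -0.1338  0.08  ]
blk sd [ 0.5212 -0.3196  0.08  ]
blk sd [ 0.4437 -0.3038  0.08  ]
```

The crops confirm the choice. The grey stand's axle points along world +x, with the pulley out along it. The clip is in the block's end slot nearest side (291,266), with its grip at about (0.491,-0.274,0.092); the height should be 0.094. The axle is about 0.117 high. Next I move above the stand for a close wrist view.

```bash
python3 -m jog '[{"xyz":[-45,-22,-2],"turn":-0.04,"claw":94},{"xyz":[-90,-45,-4],"turn":-0.08,"claw":94},{"xyz":[-135,-67,-6],"turn":-0.12,"claw":94},{"xyz":[-180,-90,-8],"turn":-0.16,"claw":94},{"xyz":[-225,-112,-10],"turn":-0.2,"claw":94},{"xyz":[-270,-135,-12],"turn":-0.24,"claw":94},{"xyz":[-315,-157,-14],"turn":-0.28,"claw":94},{"xyz":[-360,-180,-16],"turn":-0.32,"claw":94},{"xyz":[-405,-202,-16],"turn":-0.36,"claw":94},{"xyz":[-450,-224,-16],"turn":-0.41,"claw":94}]' 30
python3 -m jog '[{"xyz":[-38,0,0],"turn":0,"claw":40},{"xyz":[-38,0,0],"turn":0,"claw":40},{"xyz":[-38,0,0],"turn":0,"claw":40},{"xyz":[-38,0,0],"turn":0,"claw":40},{"xyz":[-38,0,0],"turn":0,"claw":40},{"xyz":[-38,0,0],"turn":0,"claw":40},{"xyz":[-38,0,0],"turn":0,"claw":40},{"xyz":[-38,0,0],"turn":0,"claw":40},{"xyz":[-38,0,0],"turn":0,"claw":40},{"xyz":[-38,0,0],"turn":0,"claw":40}]' 30
python3 - <<'E'
from h import *
s=readout.observe();print({k:np.round(s[k],4) for k in s})
cv2.imwrite('pics/w1.png',imaging.capture('wrist')[:,:,::-1])
E
```

```text
time_s: 1.15
eef_pos: [0.5825, 0.2091, 0.4206]
ee_rot: [-0.0, 0.001, 1.0, 0.0]
ft_force: [0.3, 0.2, -0.3]
gripper_width: 0.0942
time_s: 2.15
eef_pos: [0.6195, 0.2106, 0.4207]
ee_rot: [0.0, 0.002, 1.0, 0.0]
ft_force: [-0.6, 0.2, -0.4]
gripper_width: 0.0398
{'time_s': np.float64(2.15), 'joint_positions': array([-0.3386,  0.6198, -0.0549,  1.4832,  0.037 ,  1.0396,  1.1639]), 'qvel': array([ 0.003 ,  0.0011, -0.0014, -0.0012,  0.0003,  0.0015, -0.0006]), 'tau': array([-5.38000e-02, -5.50896e+01, -5.65000e-02, -1.91313e+01,
       -4.60000e-03,  7.67000e-02, -2.00000e-04]), 'eef_pos': array([0.6195, 0.2106, 0.4207]), 'ee_rot': array([0.    , 0.0024, 1.    , 0.    ]), 'ft_force': array([-0.5863,  0.2337, -0.3561]), 'ft_torque': array([ 0.0322, -0.0475,  0.0202]), 'gripper_width': np.float64(0.0398)}
```

View pics/w1.png

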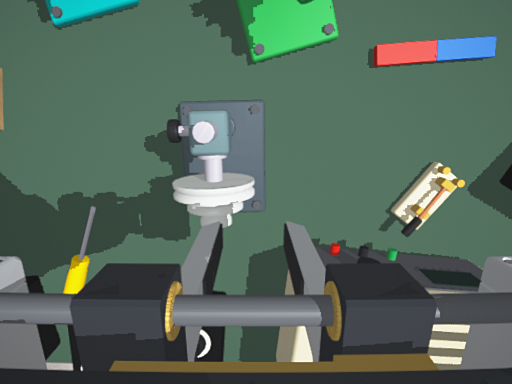

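Run:
```python
import cv2
a=cv2.imread('pics/w1.png')
cv2.imwrite('pics/c2.png',cv2.resize(a[90:240,160:290],(693,800)[:2] and (520,600),interpolation=cv2.INTER_CUBIC))
```

```text
(no output)
```

View pics/c2.png

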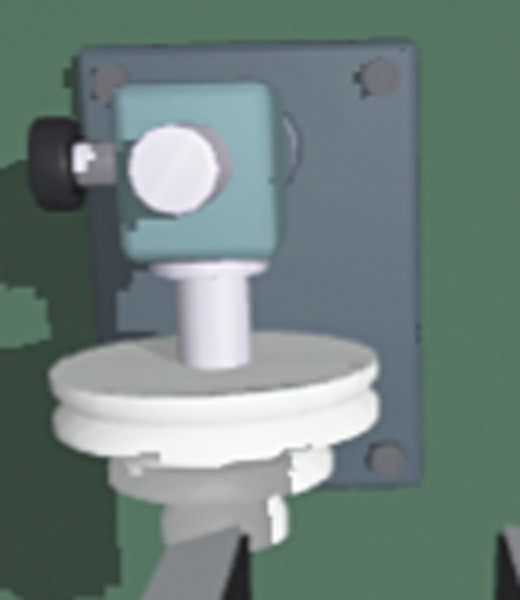

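```bash
cat > m2.py <<'E'
from h import *
np.set_printoptions(precision=4,suppress=True)
w=cam('wrist');a=cam('scene');b=cam('side')
I=lambda x,y:(160+x/4,90+y/4)
print('post xy',onz(w,I(174,168),.164))
print('post 3view',tri([ray(a,(302.6,156)),ray(b,(249,141.5)),ray(w,I(174,168))]))
for z in(.11,.12):
    print(z,'axle',*[onz(w,I(*p),z)[:2] for p in[(214.5,300),(218,360),(214,372),(225,515)]])
    print('head',*[onz(w,I(*p),z+.02)[:2] for p in[(115,83),(272,81),(282,258),(122,262)]])
print('base',*[onz(w,I(*p),.014)[:2] for p in[(80,45),(414,40),(422,487)]])
# axle tip three view
E
python3 m2.py
```

```text
post xy [0.5564 0.1713 0.164 ]
post 3view (array([0.5569, 0.1721, 0.1637]), [np.float64(1.9426034083749522), np.float64(1.3134626205630422), np.float64(0.9773908444200394)])
0.11 axle [0.5914 0.1709] [0.6067 0.1712] [0.6098 0.17  ] [0.6483 0.1714]
head [0.5393 0.1533] [0.5391 0.1883] [0.5786 0.1896] [0.5792 0.1525]
0.12 axle [0.5898 0.1722] [0.6046 0.1725] [0.6076 0.1714] [0.6448 0.1727]
head [0.5395 0.1554] [0.5394 0.1892] [0.5773 0.1904] [0.578  0.1547]
base [0.5248 0.1182] [0.5241 0.2239] [0.6723 0.2272]
```

Run:
```python
from h import *
np.set_printoptions(precision=4,suppress=True)
a=cam('scene');b=cam('side')
def ony(c,uv,y):
    o,v=ray(c,uv);return o+v*(y-o[1])/v[1]
for y in(.1705,.1725):
    print(ony(b,(262,151.5),y),ony(a,(308,171),y),ony(a,(327.6,180.5),y))
for z in(.108,.112,.116,.12,.124): print(z,proj(a,[[.60,.171,z],[.6545,.1715,z]]).ravel(),proj(b,[[.60,.171,z],[.6545,.1715,z]]).ravel())
import cv2
for n,(x,y) in {'scene':(290,150),'side':(240,125)}.items():
    im=cv2.imread(f'pics/{n}0.png')[y:y+45,x:x+60]
    cv2.imwrite(f'pics/z_{n}.png',cv2.resize(im,(720,540),interpolation=cv2.INTER_NEAREST))
```

```text
[0.5991 0.1705 0.1162] [0.5854 0.1705 0.1211] [0.6579 0.1705 0.1262]
[0.5999 0.1725 0.1148] [0.5842 0.1725 0.1191] [0.6569 0.1725 0.1241]
0.108 [311.5065 176.1356 326.0981 184.1097] [262.2095 153.5378 277.9278 149.8822]
0.112 [311.6376 175.1971 326.2628 183.1723] [262.2107 152.478  277.9575 148.8286]
0.116 [311.7691 174.2546 326.4281 182.231 ] [262.2119 151.4143 277.9873 147.7713]
0.12 [311.9012 173.3083 326.594  181.2857] [262.2131 150.3467 278.0173 146.71  ]
0.124 [312.0337 172.3581 326.7604 180.3363] [262.2143 149.2752 278.0473 145.6449]
```

View pics/z_scene.png

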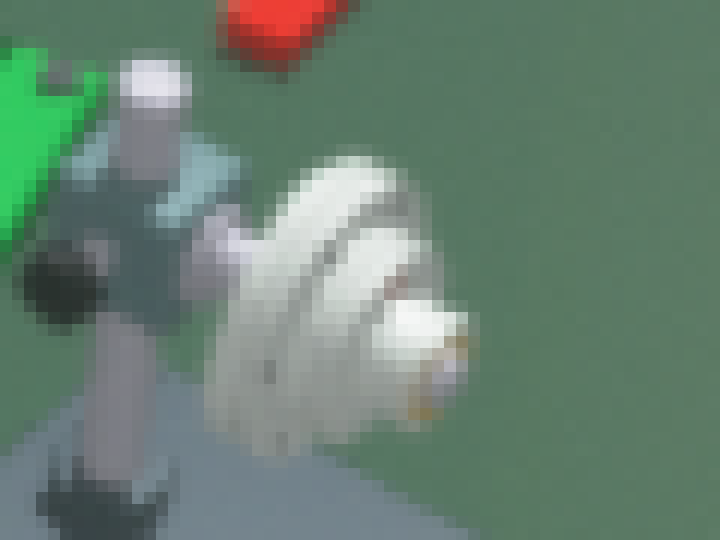

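View pics/z_side.png

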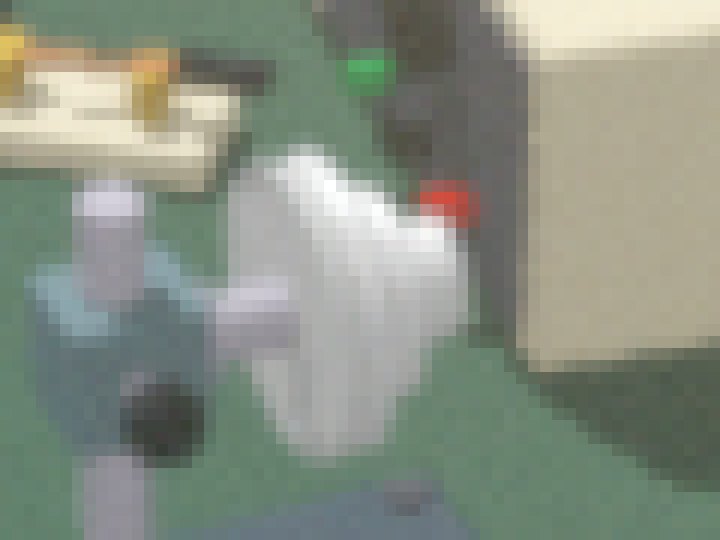

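Wrist view: head front face at x≈0.578, axle at y≈0.172, pointing along world +x with a yaw of about 0.8°. The height is about 0.117 from the side and scene views. The pulley is almost fully out, with the hub end at x≈0.651. Next I come down beyond the axle end, fingers 24 mm apart astride the axle line.

```bash
python3 -m jog '[{"xyz":[-35,-20,0],"turn":0,"claw":24},{"xyz":[-62,-38.6,0],"turn":0,"claw":24},{"xyz":[-62,-38.6,10],"turn":0,"claw":24},{"xyz":[-62,-38.6,30],"turn":0,"claw":24},{"xyz":[-62,-38.6,50],"turn":0,"claw":24},{"xyz":[-62,-38.6,70],"turn":0,"claw":24},{"xyz":[-62,-38.6,90],"turn":0,"claw":24},{"xyz":[-62,-38.6,105],"turn":0,"claw":24},{"xyz":[-62,-38.6,119],"turn":0,"claw":24},{"xyz":[-62,-38.6,119],"turn":0,"claw":24}]' 30
python3 - <<'E'
from h import *
s=readout.observe();print({k:np.round(s[k],4) for k in ('eef_pos','ee_rot','ft_force')})
cv2.imwrite('pics/w2.png',np.hstack([imaging.capture('wrist')[:,:,::-1]]))
im=np.hstack([cv2.resize(imaging.capture('scene')[130:230,260:390],(400,308)),cv2.resize(imaging.capture('side')[80:220,200:340],(308,308))])
cv2.imwrite('pics/s2.png',im[:,:,::-1])
E
```

```text
time_s: 3.2
eef_pos: [0.6805, 0.1718, 0.2994]
ee_rot: [-0.002, 0.002, 1.0, -0.0]
ft_force: [0.5, 0.2, -0.4]
gripper_width: 0.0243
{'eef_pos': array([0.6805, 0.1718, 0.2994]), 'ee_rot': array([-1.9e-03,  2.3e-03,  1.0e+00, -4.0e-04]), 'ft_force': array([ 0.501 ,  0.2453, -0.3795])}
```

View pics/w2.png

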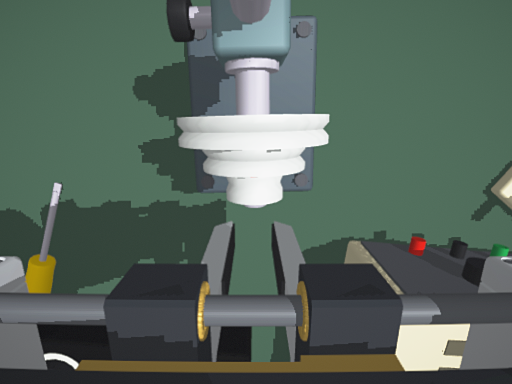

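View pics/s2.png

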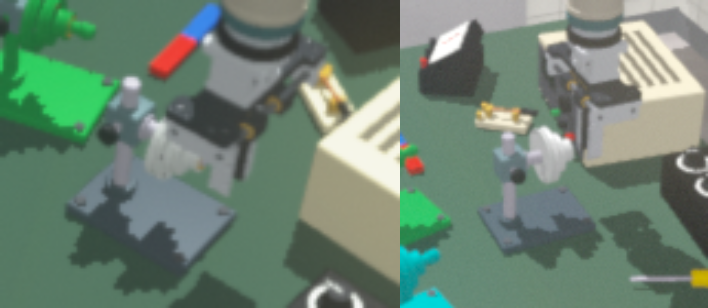

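The fingers are centred on the hub (wrist px ~254). Pushing along −x (tool +x) in small steps.

```bash
python3 -m jog '[{"xyz":[3,0,0],"turn":0,"claw":24},{"xyz":[6,0,0],"turn":0,"claw":24},{"xyz":[9,0,0],"turn":0,"claw":24},{"xyz":[12,0,0],"turn":0,"claw":24},{"xyz":[15,0,0],"turn":0,"claw":24},{"xyz":[17,0,0],"turn":0,"claw":24},{"xyz":[19,0,0],"turn":0,"claw":24},{"xyz":[21,0,0],"turn":0,"claw":24},{"xyz":[23,0,0],"turn":0,"claw":24},{"xyz":[25,0,0],"turn":0,"claw":24}]' 30
```

```text
time_s: 4.35
eef_pos: [0.657, 0.1717, 0.302]
ee_rot: [0.001, 0.002, 1.0, 0.0]
ft_force: [3.0, -0.9, -0.9]
gripper_width: 0.0241
```

```bash
python3 -m jog '[{"xyz":[1.5,0,0],"turn":0,"claw":24},{"xyz":[3,0,0],"turn":0,"claw":24},{"xyz":[4.5,0,0],"turn":0,"claw":24},{"xyz":[6,0,0],"turn":0,"claw":24},{"xyz":[7.5,0,0],"turn":0,"claw":24},{"xyz":[9,0,0],"turn":0,"claw":24},{"xyz":[10.5,0,0],"turn":0,"claw":24},{"xyz":[12,0,0],"turn":0,"claw":24},{"xyz":[13,0,0],"turn":0,"claw":24},{"xyz":[13,0,0],"turn":0,"claw":24}]' 30
```

```text
time_s: 5.35
eef_pos: [0.6431, 0.1718, 0.3016]
ee_rot: [-0.0, 0.002, 1.0, -0.0]
ft_force: [1.7, -1.4, 0.4]
gripper_width: 0.024
```

```bash
python3 -m jog '[{"xyz":[0.5,0,0],"turn":0,"claw":24},{"xyz":[1,0,0],"turn":0,"claw":24},{"xyz":[1.5,0,0],"turn":0,"claw":24},{"xyz":[2,0,0],"turn":0,"claw":24},{"xyz":[2.5,0,0],"turn":0,"claw":24},{"xyz":[3,0,0],"turn":0,"claw":24},{"xyz":[3.5,0,0],"turn":0,"claw":24},{"xyz":[4,0,0],"turn":0,"claw":24},{"xyz":[4.5,0,0],"turn":0,"claw":24},{"xyz":[5,0,0],"turn":0,"claw":24}]' 30
python3 - <<'E'
from h import *
cv2.imwrite('pics/w3.png',imaging.capture('wrist')[:,:,::-1])
E
```

```text
time_s: 6.35
eef_pos: [0.6383, 0.1718, 0.3016]
ee_rot: [-0.0, 0.002, 1.0, -0.0]
ft_force: [2.8, -2.1, 0.2]
gripper_width: 0.024
```

View pics/w3.png

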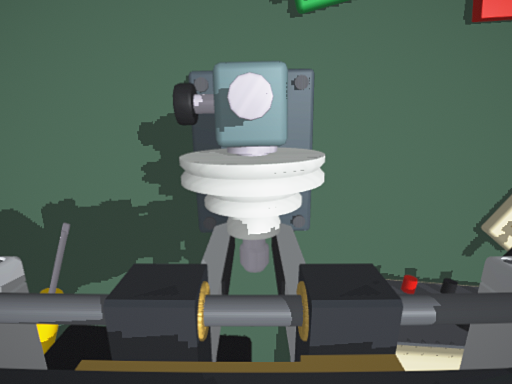

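```bash
python3 -m jog '[{"xyz":[0.3,0,0],"turn":0,"claw":24},{"xyz":[0.6,0,0],"turn":0,"claw":24},{"xyz":[0.9,0,0],"turn":0,"claw":24},{"xyz":[1.2,0,0],"turn":0,"claw":24},{"xyz":[1.5,0,0],"turn":0,"claw":24},{"xyz":[1.7,0,0],"turn":0,"claw":24},{"xyz":[1.9,0,0],"turn":0,"claw":24},{"xyz":[2.1,0,0],"turn":0,"claw":24},{"xyz":[2.3,0,0],"turn":0,"claw":24},{"xyz":[2.5,0,0],"turn":0,"claw":24}]' 30
```

```text
time_s: 7.4
eef_pos: [0.6363, 0.1719, 0.3018]
ee_rot: [0.001, 0.002, 1.0, 0.0]
ft_force: [4.8, -2.4, -0.7]
gripper_width: 0.0241
```

```bash
python3 -m jog '[{"xyz":[0.1,0,0],"turn":0,"claw":24},{"xyz":[0.2,0,0],"turn":0,"claw":24},{"xyz":[0.3,0,0],"turn":0,"claw":24},{"xyz":[0.4,0,0],"turn":0,"claw":24},{"xyz":[0.5,0,0],"turn":0,"claw":24},{"xyz":[0.6,0,0],"turn":0,"claw":24},{"xyz":[0.7,0,0],"turn":0,"claw":24},{"xyz":[0.8,0,0],"turn":0,"claw":24},{"xyz":[0.9,0,0],"turn":0,"claw":24},{"xyz":[1,0,0],"turn":0,"claw":24}]' 30
```

```text
time_s: 8.4
eef_pos: [0.6359, 0.1718, 0.3021]
ee_rot: [0.002, 0.002, 1.0, 0.0]
ft_force: [6.1, -2.0, -1.3]
gripper_width: 0.0244
```

```bash
python3 -m jog '[{"xyz":[0.2,0,0],"turn":0,"claw":24},{"xyz":[0.4,0,0],"turn":0,"claw":24},{"xyz":[0.6,0,0],"turn":0,"claw":24},{"xyz":[0.8,0,0],"turn":0,"claw":24},{"xyz":[1,0,0],"turn":0,"claw":24},{"xyz":[1.2,0,0],"turn":0,"claw":24},{"xyz":[1.4,0,0],"turn":0,"claw":24},{"xyz":[1.6,0,0],"turn":0,"claw":24},{"xyz":[1.8,0,0],"turn":0,"claw":24},{"xyz":[2,0,0],"turn":0,"claw":24}]' 30
```

```text
time_s: 9.4
eef_pos: [0.635, 0.1717, 0.3026]
ee_rot: [0.004, 0.003, 1.0, 0.0]
ft_force: [8.9, -2.0, -2.7]
gripper_width: 0.0239
```

```bash
python3 -m jog '[{"xyz":[0.2,0,0],"turn":0,"claw":24},{"xyz":[0.4,0,0],"turn":0,"claw":24},{"xyz":[0.6,0,0],"turn":0,"claw":24},{"xyz":[0.8,0,0],"turn":0,"claw":24},{"xyz":[1,0,0],"turn":0,"claw":24},{"xyz":[1.2,0,0],"turn":0,"claw":24},{"xyz":[1.4,0,0],"turn":0,"claw":24},{"xyz":[1.6,0,0],"turn":0,"claw":24},{"xyz":[1.6,0,0],"turn":0,"claw":24},{"xyz":[1.6,0,0],"turn":0,"claw":24}]' 30
python3 - <<'E'
from h import *
im=imaging.capture('wrist')[:,:,::-1]
cv2.imwrite('pics/w4.png',cv2.resize(im[50:290,150:350],(500,600),interpolation=cv2.INTER_CUBIC))
E
```

```text
time_s: 10.4
eef_pos: [0.6344, 0.1716, 0.303]
ee_rot: [0.005, 0.003, 1.0, 0.001]
ft_force: [11.5, -3.2, -1.7]
gripper_width: 0.0242
```

View pics/w4.png

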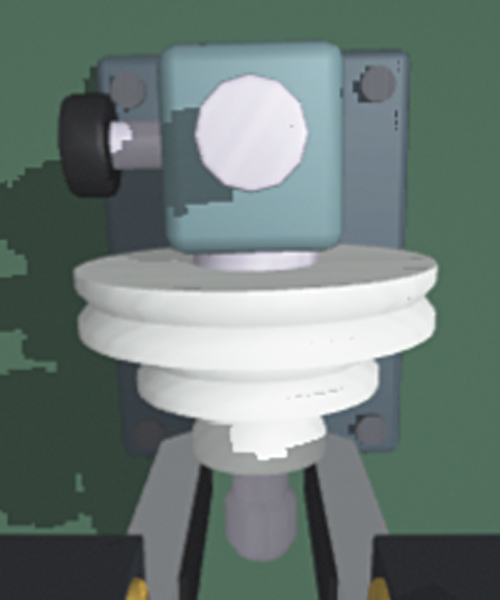

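The pulley is home: the force builds to 11.5 N without further sliding (friction is ≤4 N), and the shoulder sits against the pulley in the picture. Next I back off, rise and look at the groove.

```bash
python3 -m jog '[{"xyz":[-5,0,0],"turn":0,"claw":24},{"xyz":[-12,0,0],"turn":0,"claw":24},{"xyz":[-25,0,0],"turn":0,"claw":24},{"xyz":[-38,0,0],"turn":0,"claw":24},{"xyz":[-45,0,-10],"turn":0,"claw":30},{"xyz":[-45,0,-30],"turn":0,"claw":50},{"xyz":[-45,0,-50],"turn":0,"claw":60},{"xyz":[-45,0,-70],"turn":0,"claw":60},{"xyz":[-45,0,-80],"turn":0,"claw":60},{"xyz":[-45,0,-80],"turn":0,"claw":60}]' 30
python3 - <<'E'
from h import *
s=readout.observe();print({k:np.round(s[k],4) for k in ('eef_pos','ee_rot','ft_force')})
np.savez('w5.npz',p=s['eef_pos'],q=s['ee_rot'])
im=imaging.capture('wrist')[:,:,::-1]
cv2.imwrite('pics/w5.png',im)
cv2.imwrite('pics/w5z.png',cv2.resize(im[40:240,170:340],(510,600),interpolation=cv2.INTER_CUBIC))
E
```

```text
time_s: 11.45
eef_pos: [0.6761, 0.1725, 0.3827]
ee_rot: [0.0, 0.002, 1.0, 0.001]
ft_force: [0.1, 0.5, 0.1]
gripper_width: 0.0601
{'eef_pos': array([0.6761, 0.1725, 0.3827]), 'ee_rot': array([3.0e-04, 2.1e-03, 1.0e+00, 7.0e-04]), 'ft_force': array([0.0784, 0.503 , 0.1326])}
```

View pics/w5z.png

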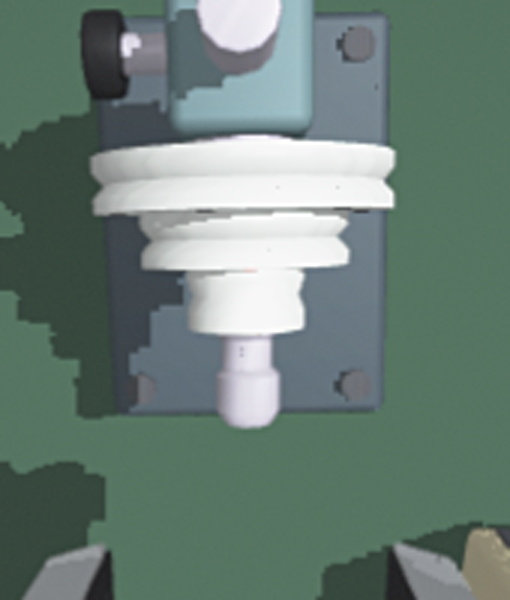

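Run:
```python
from h import *
np.set_printoptions(precision=4,suppress=True)
w=cam('wrist')
I=lambda x,y:(170+x/3,40+y/3)
for z in(.112,.117,.12):
    print(z,'61.5mm',onz(w,I(248,371),z)[:2],'axle lr',onz(w,I(217,385),z)[:2],onz(w,I(279,385),z)[:2],'shank',onz(w,I(226,350),z)[:2],onz(w,I(270,350),z)[:2])
    print('  end top76',onz(w,I(248,428),z)[:2],'hub end top r16 49mm',onz(w,I(246,333),z+.013)[:2], 'hub lr',onz(w,I(188,325),z)[:2],onz(w,I(303,325),z)[:2])
    print('  d80',onz(w,I(93,207),z)[:2],onz(w,I(394,204),z)[:2],'head front top',onz(w,I(175,133),z+.02)[:2],onz(w,I(310,131),z+.02)[:2])
print('base',onz(w,I(107,412),.014),onz(w,I(384,407),.014),onz(w,I(387,15),.014))
```

```text
0.112 61.5mm [0.64   0.1719] axle lr [0.644 0.163] [0.6441 0.1808] shank [0.634  0.1657] [0.634  0.1782]
  end top76 [0.6567 0.1718] hub end top r16 49mm [0.6277 0.1714] hub lr [0.6268 0.155 ] [0.627  0.1875]
  d80 [0.5945 0.1297] [0.5942 0.2121] head front top [0.5776 0.1542] [0.5774 0.1875]
0.117 61.5mm [0.6392 0.1719] axle lr [0.6432 0.1632] [0.6432 0.1806] shank [0.6333 0.1658] [0.6334 0.1781]
  end top76 [0.6556 0.1718] hub end top r16 49mm [0.6272 0.1715] hub lr [0.6263 0.1554] [0.6265 0.1872]
  d80 [0.5947 0.1305] [0.5943 0.2113] head front top [0.5782 0.1546] [0.5779 0.1872]
0.12 61.5mm [0.6388 0.1719] axle lr [0.6427 0.1633] [0.6427 0.1805] shank [0.6329 0.1659] [0.633 0.178]
  end top76 [0.6549 0.1718] hub end top r16 49mm [0.6269 0.1715] hub lr [0.626  0.1556] [0.6262 0.187 ]
  d80 [0.5948 0.1311] [0.5944 0.2108] head front top [0.5785 0.1548] [0.5782 0.187 ]
base [0.6713 0.1147 0.014 ] [0.6698 0.2264 0.014 ] [0.5248 0.2229 0.014 ]
```

Groove centre: x≈0.6345 (camera gives 0.6343, touch about 0.635), y≈0.1717, axle z≈0.117. The widths come out at 80.8, 31.8 and 17.4 mm against 80, 32 and 18. Now to the clip.

```bash
python3 -m jog '[{"xyz":[10,-24,-17],"turn":0.14,"claw":60},{"xyz":[28,-65,-17],"turn":0.28,"claw":60},{"xyz":[47,-107,-17],"turn":0.42,"claw":60},{"xyz":[66,-150,-17],"turn":0.56,"claw":60},{"xyz":[85,-193,-17],"turn":0.70,"claw":60},{"xyz":[104,-236,-17],"turn":0.84,"claw":60},{"xyz":[123,-279,-17],"turn":0.98,"claw":60},{"xyz":[142,-322,-17],"turn":1.12,"claw":60},{"xyz":[160,-364,-17],"turn":1.26,"claw":60},{"xyz":[174,-398,-17],"turn":1.40,"claw":60}]' 30
python3 -m jog '[{"xyz":[0,0,0],"turn":0.12,"claw":60},{"xyz":[0,0,0],"turn":0.24,"claw":60},{"xyz":[0,0,0],"turn":0.357,"claw":60},{"xyz":[0,0,0],"turn":0.357,"claw":60},{"xyz":[0,0,0],"turn":0.357,"claw":60},{"xyz":[0,0,0],"turn":0.357,"claw":60},{"xyz":[0,0,0],"turn":0.357,"claw":60},{"xyz":[0,0,0],"turn":0.357,"claw":60},{"xyz":[0,0,0],"turn":0.357,"claw":60},{"xyz":[0,0,0],"turn":0.357,"claw":60}]' 30
python3 - <<'E'
from h import *
s=readout.observe();print({k:np.round(s[k],4) for k in ('eef_pos','ee_rot','ft_force','joint_positions')})
im=imaging.capture('wrist')[:,:,::-1]
cv2.imwrite('pics/w6.png',im)
E
```

```text
time_s: 12.5
eef_pos: [0.4983, -0.2274, 0.3976]
ee_rot: [-0.001, 0.649, 0.761, -0.001]
ft_force: [0.4, -0.5, -0.1]
gripper_width: 0.0599
time_s: 13.5
eef_pos: [0.5003, -0.2254, 0.3987]
ee_rot: [0.0, 0.771, 0.637, 0.0]
ft_force: [-0.3, -0.3, 0.3]
gripper_width: 0.0598
{'eef_pos': array([ 0.5003, -0.2254,  0.3987]), 'ee_rot': array([0.000e+00, 7.713e-01, 6.365e-01, 1.000e-04]), 'ft_force': array([-0.3407, -0.2913,  0.3021]), 'joint_positions': array([ 0.0843,  0.5227,  0.4346,  1.8181, -0.2808,  0.8617,  0.4615])}
```

View pics/w6.png

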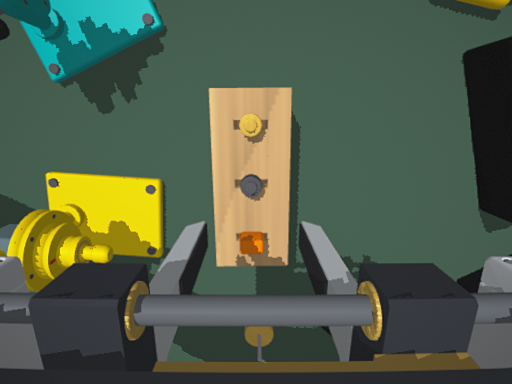

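Run:
```python
import cv2
a=cv2.imread('pics/w6.png')
cv2.imwrite('pics/c6.png',cv2.resize(a[215:275,205:295],(720,480),interpolation=cv2.INTER_CUBIC))
```

```text
(no output)
```

View pics/c6.png

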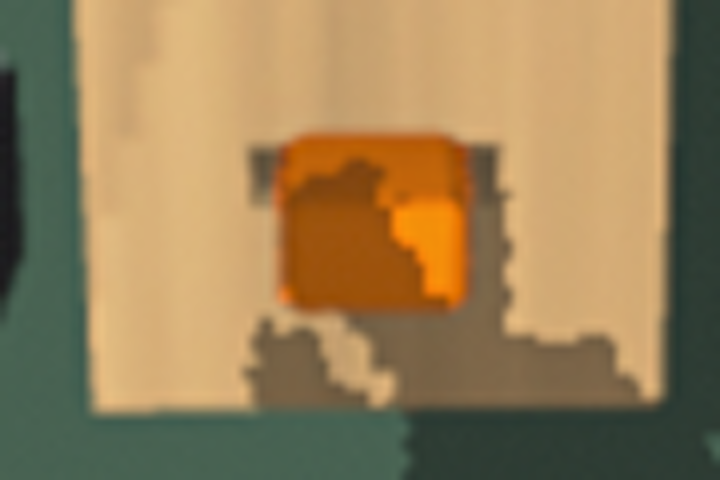

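Run:
```python
from h import *
np.set_printoptions(precision=4,suppress=True)
w=cam('wrist'); s=readout.observe(); q=s['ee_rot']; M=R.from_quat([q[1],q[2],q[3],q[0]]).as_matrix()
I=lambda x,y:(205+x/8,215+y/8)
c=[onz(w,I(*p),.108) for p in[(281,195),(468,195),(468,311),(281,311)]]
print('top corners',*[x[:2] for x in c],'sizes',np.linalg.norm(c[1]-c[0]),np.linalg.norm(c[2]-c[1]))
g=np.mean(c,0);print('grip top',g)
b=[onz(w,p,.08) for p in[(209,88.5),(292,87.5),I(662,405),I(92,410)]]
print('block',*[x[:2] for x in b]); 
cen=np.mean(b,0);print('centre',cen)
y1=(b[0]+b[1]-b[2]-b[3]);y1/=np.linalg.norm(y1);print('yaw of rack y',np.degrees(np.arctan2(y1[1],y1[0])),'slot at -60',cen-.06*y1)
print('edges L',np.degrees(np.arctan2(*(b[0]-b[3])[[1,0]])),'R',np.degrees(np.arctan2(*(b[1]-b[2])[[1,0]])))
e=b[2]-b[3];print('edge x',np.degrees(np.arctan2(e[1],e[0])),np.linalg.norm(e))
print('tool x angle',np.degrees(np.arctan2(M[1,0],M[0,0])))
t=np.array([*(cen-.06*y1)[:2],0]);print('shift tool slot',M.T@(t-s['eef_pos'])*1e3,'grip',M.T@(np.r_[g[:2],0]-s['eef_pos'])*1e3)
```

```text
top corners [ 0.4803 -0.2658] [ 0.5032 -0.2703] [ 0.5003 -0.2859] [ 0.4771 -0.2813] sizes 0.02333649928669197 0.015859256147754873
grip top [ 0.4902 -0.2758  0.108 ]
block [ 0.4788 -0.1178] [ 0.5577 -0.1322] [ 0.5231 -0.3193] [ 0.4438 -0.3046]
centre [ 0.5008 -0.2185  0.08  ]
yaw of rack y 79.45076983582857 slot at -60 [ 0.4899 -0.2775  0.08  ]
edges L 79.39283520716705 R 79.50864750323892
edge x -10.470705760311004 0.08065300965059025
tool x angle 79.06182325321022
shift tool slot [-53.1148  -0.4326 398.7007] grip [-51.4451  -0.4186 398.7008]
```

Clip top face at wrist (251,246): 23.3 × 15.9 mm, which matches the 24 × 16 mm grip, at (0.490,-0.276). The block's yaw is 79.45°. Descending and gripping.

```bash
python3 -m jog '[{"xyz":[-25,-0.4,0],"turn":-0.007,"claw":44},{"xyz":[-52,-0.4,0],"turn":-0.007,"claw":44},{"xyz":[-52,-0.4,20],"turn":-0.007,"claw":44},{"xyz":[-52,-0.4,45],"turn":-0.007,"claw":44},{"xyz":[-52,-0.4,70],"turn":-0.007,"claw":44},{"xyz":[-52,-0.4,90],"turn":-0.007,"claw":44},{"xyz":[-52,-0.4,104],"turn":-0.007,"claw":44},{"xyz":[-52,-0.4,112],"turn":-0.007,"claw":44},{"xyz":[-52,-0.4,114.5],"turn":-0.007,"claw":44},{"xyz":[-52,-0.4,114.5],"turn":-0.007,"claw":44}]' 45
python3 - <<'E'
from h import *
im=imaging.capture('wrist')[:,:,::-1]
cv2.imwrite('pics/w7.png',im)
E
```

```text
time_s: 14.55
eef_pos: [0.4902, -0.2765, 0.2844]
ee_rot: [0.0, 0.769, 0.639, 0.0]
ft_force: [-0.9, 0.0, 0.8]
gripper_width: 0.044
```

View pics/w7.png

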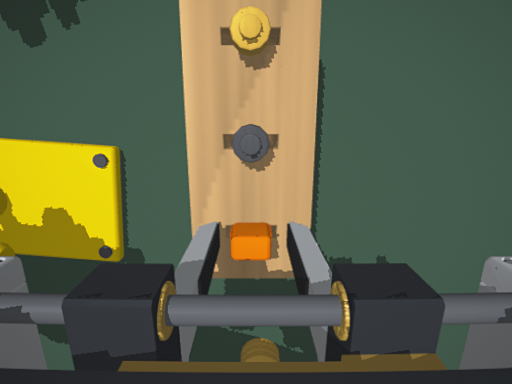

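```bash
python3 -m jog '[{"xyz":[0,0,0],"turn":0,"claw":35},{"xyz":[0,0,0],"turn":0,"claw":28},{"xyz":[0,0,0],"turn":0,"claw":22},{"xyz":[0,0,0],"turn":0,"claw":15},{"xyz":[0,0,0],"turn":0,"claw":10},{"xyz":[0,0,0],"turn":0,"claw":10},{"xyz":[0,0,0],"turn":0,"claw":10},{"xyz":[0,0,0],"turn":0,"claw":10},{"xyz":[0,0,0],"turn":0,"claw":10},{"xyz":[0,0,0],"turn":0,"claw":10}]' 45
python3 - <<'E'
from h import *
np.set_printoptions(precision=4,suppress=True)
w=cam('wrist'); s=readout.observe(); q=s['ee_rot']; M=R.from_quat([q[1],q[2],q[3],q[0]]).as_matrix()
im=imaging.capture('wrist')[:,:,::-1]
cv2.imwrite('pics/w8z.png',cv2.resize(im[200:290,190:310],(800,600),interpolation=cv2.INTER_CUBIC))
E
```

```text
time_s: 15.6
eef_pos: [0.4902, -0.2764, 0.2846]
ee_rot: [0.0, 0.769, 0.639, 0.0]
ft_force: [-0.4, 0.8, 4.8]
gripper_width: 0.0238
```

View pics/w8z.png

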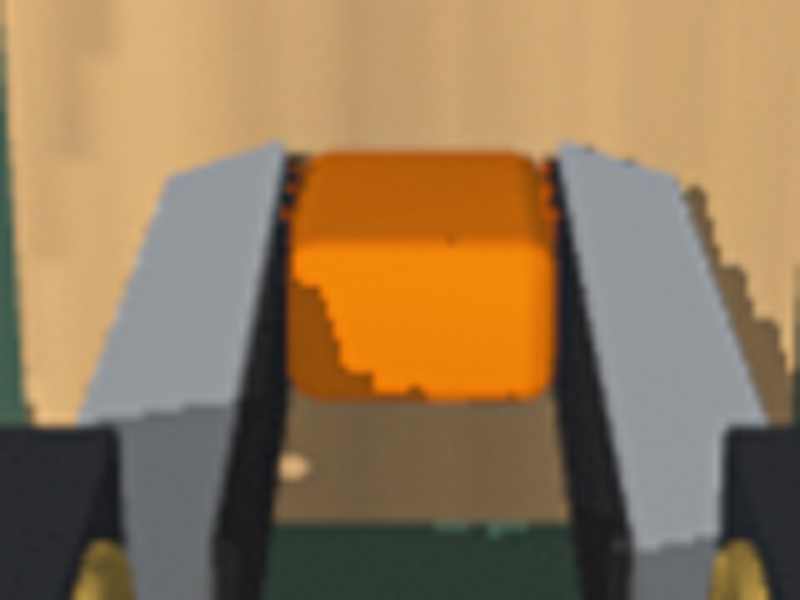

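```bash
python3 - <<'E'
from h import *
np.set_printoptions(precision=2,suppress=True)
w=cam('wrist'); s=readout.observe(); q=s['ee_rot']; M=R.from_quat([q[1],q[2],q[3],q[0]]).as_matrix()
for p in [(425,240),(425,400),(287,320),(555,320)]:
    X=onz(w,(190+p[0]/6.6667,200+p[1]/6.6667),.108); print(M.T@(X-s['eef_pos'])*1e3)
E
python3 -m jog '[{"xyz":[0,0,-5],"turn":0,"claw":10},{"xyz":[0,0,-15],"turn":0,"claw":10},{"xyz":[0,0,-30],"turn":0,"claw":10},{"xyz":[0,0,-50],"turn":0,"claw":10},{"xyz":[0,0,-70],"turn":0,"claw":10},{"xyz":[0,0,-90],"turn":0,"claw":10},{"xyz":[0,0,-110],"turn":0,"claw":10},{"xyz":[0,0,-125],"turn":0,"claw":10},{"xyz":[0,0,-132],"turn":0,"claw":10},{"xyz":[0,0,-132],"turn":0,"claw":10}]' 45
python3 - <<'E'
from h import *
s=readout.observe();print({k:np.round(s[k],4) for k in ('eef_pos','ee_rot','ft_force','joint_positions')})
im=imaging.capture('wrist')[:,:,::-1]
cv2.imwrite('pics/w9.png',im)
E
```

```text
[  8.15   1.04 176.6 ]
[ -7.08   1.04 176.6 ]
[  0.64 -11.01 176.6 ]
[  0.6   12.4  176.61]
time_s: 16.65
eef_pos: [0.4902, -0.2765, 0.4172]
ee_rot: [0.001, 0.769, 0.639, 0.0]
ft_force: [-0.4, 0.1, -0.7]
gripper_width: 0.0236
{'eef_pos': array([ 0.4902, -0.2765,  0.4172]), 'ee_rot': array([9.000e-04, 7.691e-01, 6.392e-01, 4.000e-04]), 'ft_force': array([-0.4168,  0.1398, -0.7041]), 'joint_positions': array([ 0.1747,  0.5205,  0.442 ,  1.7598, -0.271 ,  0.9198,  0.5467])}
```

View pics/w9.png

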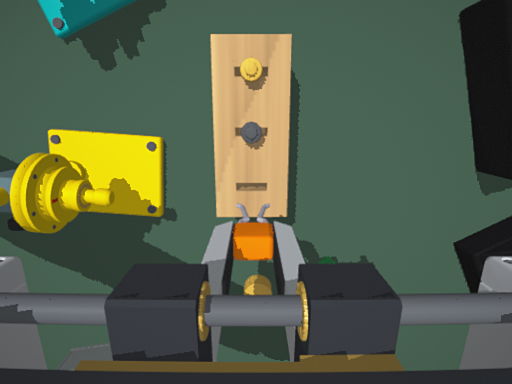

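The clip is out and held, with the legs hanging free below the grip at wrist (252,213); clip_grip is at z≈0.227. Carrying it high over to the axle.

```bash
python3 -m jog '[{"xyz":[0,0,-20],"turn":0,"claw":10},{"xyz":[15,2,-40],"turn":-0.1,"claw":10},{"xyz":[45,6,-45],"turn":-0.22,"claw":10},{"xyz":[80,10,-45],"turn":-0.34,"claw":10},{"xyz":[115,15,-45],"turn":-0.46,"claw":10},{"xyz":[150,20,-45],"turn":-0.58,"claw":10},{"xyz":[185,24,-45],"turn":-0.70,"claw":10},{"xyz":[220,28,-45],"turn":-0.82,"claw":10},{"xyz":[255,33,-45],"turn":-0.94,"claw":10},{"xyz":[285,37,-45],"turn":-1.06,"claw":10}]' 45
python3 - <<'E'
from h import *
s=readout.observe();q=s['ee_rot']; M=R.from_quat([q[1],q[2],q[3],q[0]]).as_matrix()
print(s['eef_pos'],M[:,0],M[:,1], np.degrees(np.arctan2(M[1,0],M[0,0])))
print(M.T@(np.array([.635,.171,.462])-s['eef_pos'])*1e3)
E
```

```text
time_s: 17.7
eef_pos: [0.5787, -0.0008, 0.4599]
ee_rot: [-0.001, 0.338, 0.941, -0.0]
ft_force: [0.6, -0.3, -1.3]
gripper_width: 0.0237
[ 0.57874133 -0.00080393  0.45993334] [-0.77205772  0.63554922  0.00201617] [ 0.63554899  0.77206009 -0.00083125] 140.53917337871846
[ 65.75908295 168.39638181  -2.07406413]
```

```bash
python3 -m jog '[{"xyz":[12,30,0],"turn":-0.12,"claw":10},{"xyz":[24,61,0],"turn":-0.24,"claw":10},{"xyz":[36,92,0],"turn":-0.36,"claw":10},{"xyz":[48,123,0],"turn":-0.48,"claw":10},{"xyz":[57,146,0],"turn":-0.6,"claw":10},{"xyz":[63,161,0],"turn":-0.67,"claw":10},{"xyz":[66,168,0],"turn":-0.705,"claw":10},{"xyz":[66,168,0],"turn":-0.705,"claw":10},{"xyz":[66,168,0],"turn":-0.705,"claw":10},{"xyz":[66,168,0],"turn":-0.705,"claw":10}]' 45
python3 - <<'E'
from h import *
s=readout.observe();q=s['ee_rot']; M=R.from_quat([q[1],q[2],q[3],q[0]]).as_matrix()
print(s['eef_pos'], np.degrees(np.arctan2(M[1,0],M[0,0])))
print(M.T@(np.array([.635,.171,.462])-s['eef_pos'])*1e3, s['ft_force'])
im=imaging.capture('wrist')[:,:,::-1];cv2.imwrite('pics/w10.png',im)
E
```

```text
time_s: 18.7
eef_pos: [0.6354, 0.1669, 0.461]
ee_rot: [-0.0, -0.004, 1.0, -0.001]
ft_force: [-0.3, -0.5, -0.6]
gripper_width: 0.0236
[0.63544334 0.16689486 0.46102815] -179.56595121772133
[ 0.41261056  4.10731506 -0.97619398] [-0.25259639 -0.53713143 -0.57308536]
```

View pics/w10.png

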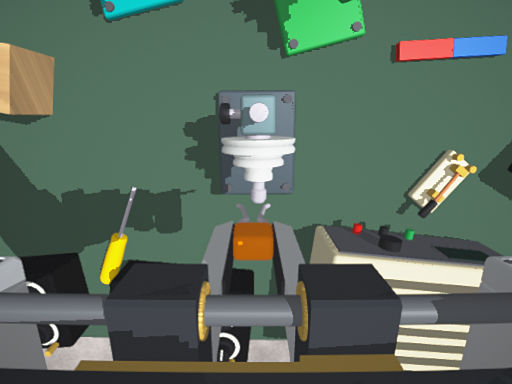

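```bash
python3 -m jog '[{"xyz":[0.4,4.1,0],"turn":0,"claw":10},{"xyz":[0.4,4.1,10],"turn":0,"claw":10},{"xyz":[0.4,4.1,22],"turn":0,"claw":10},{"xyz":[0.4,4.1,34],"turn":0,"claw":10},{"xyz":[0.4,4.1,44],"turn":0,"claw":10},{"xyz":[0.4,4.1,52],"turn":0,"claw":10},{"xyz":[0.4,4.1,57],"turn":0,"claw":10},{"xyz":[0.4,4.1,59],"turn":0,"claw":10},{"xyz":[0.4,4.1,59],"turn":0,"claw":10},{"xyz":[0.4,4.1,59],"turn":0,"claw":10}]' 45
python3 - <<'E'
from h import *
s=readout.observe();q=s['ee_rot']; M=R.from_quat([q[1],q[2],q[3],q[0]]).as_matrix()
print(s['eef_pos'], np.degrees(np.arctan2(M[1,0],M[0,0])),M[:,2])
im=imaging.capture('wrist')[:,:,::-1];cv2.imwrite('pics/w11z.png',cv2.resize(im[80:280,160:360],(600,600),interpolation=cv2.INTER_CUBIC))
im=np.hstack([cv2.resize(imaging.capture('scene')[120:230,270:380],(400,400),interpolation=cv2.INTER_CUBIC),cv2.resize(imaging.capture('side')[90:200,210:320],(400,400),interpolation=cv2.INTER_CUBIC)])
cv2.imwrite('pics/s11.png',im[:,:,::-1])
E
```

```text
time_s: 19.75
eef_pos: [0.6352, 0.1725, 0.4026]
ee_rot: [0.0, -0.005, 1.0, 0.0]
ft_force: [-0.2, -1.1, -0.2]
gripper_width: 0.024
[0.63520336 0.17250003 0.40259987] -179.41979075554934 [ 8.21326417e-04  3.13037203e-04 -9.99999614e-01]
```

View pics/w11z.png

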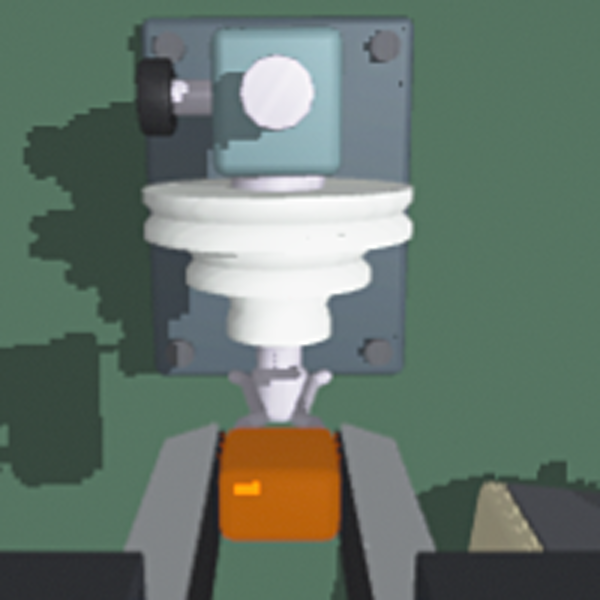

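View pics/s11.png

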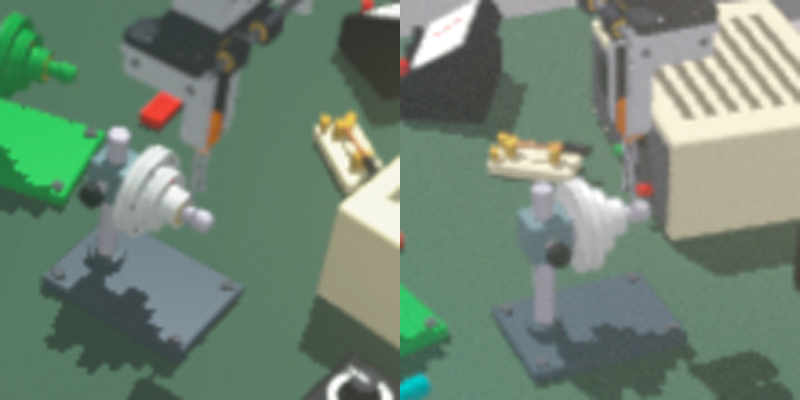

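Run:
```python
from h import *
np.set_printoptions(precision=4,suppress=True)
w=cam('wrist'); I=lambda x,y:(160+x/3,80+y/3)
zt=.4026-.2685
print('tips',onz(w,I(236,377),zt+.002),onz(w,I(324,377),zt+.002))
print('hub end top',onz(w,I(279,345),.117+.014),'axle',onz(w,I(259,352),.117),onz(w,I(301,352),.117),'hub lr',onz(w,I(229,330),.117),onz(w,I(330,330),.117),'d80',onz(w,I(144,230),.117),onz(w,I(412,226),.117))
```

```text
tips [0.6366 0.1595 0.1361] [0.6364 0.1853 0.1361]
hub end top [0.6281 0.172  0.131 ] axle [0.6342 0.1658 0.117 ] [0.6341 0.179  0.117 ] hub lr [0.6272 0.1564 0.117 ] [0.6269 0.1879 0.117 ] d80 [0.5962 0.1308 0.117 ] [0.5942 0.212  0.117 ]
```

```bash
python3 -m jog '[{"xyz":[0.7,0,2],"turn":0,"claw":10},{"xyz":[0.7,0,5],"turn":0,"claw":10},{"xyz":[0.7,0,8],"turn":0,"claw":10},{"xyz":[0.7,0,11],"turn":0,"claw":10},{"xyz":[0.7,0,14],"turn":0,"claw":10},{"xyz":[0.7,0,17],"turn":0,"claw":10},{"xyz":[0.7,0,19],"turn":0,"claw":10},{"xyz":[0.7,0,21],"turn":0,"claw":10},{"xyz":[0.7,0,22],"turn":0,"claw":10},{"xyz":[0.7,0,22],"turn":0,"claw":10}]' 60
python3 - <<'E'
from h import *
s=readout.observe();print(s['eef_pos'],s['ft_force'])
im=imaging.capture('wrist')[:,:,::-1];cv2.imwrite('pics/w12z.png',cv2.resize(im[80:280,160:360],(600,600),interpolation=cv2.INTER_CUBIC))
E
```

```text
time_s: 20.9
eef_pos: [0.6343, 0.1724, 0.38]
ee_rot: [-0.0, -0.005, 1.0, -0.0]
ft_force: [-0.2, -0.6, -1.3]
gripper_width: 0.0236
[0.63431471 0.17243438 0.37999881] [-0.24678381 -0.59091309 -1.2500416 ]
```

View pics/w12z.png

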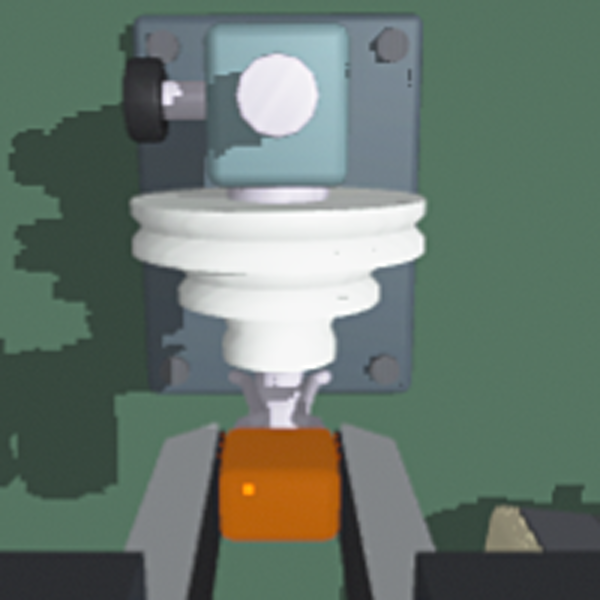

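The legs sit astride the shank at crop (235..328, 375), just in front of the hub and centred. Lowering slowly now.

```bash
python3 -m jog '[{"xyz":[0,0,1],"turn":0,"claw":10},{"xyz":[0,0,2],"turn":0,"claw":10},{"xyz":[0,0,3],"turn":0,"claw":10},{"xyz":[0,0,4],"turn":0,"claw":10},{"xyz":[0,0,5],"turn":0,"claw":10},{"xyz":[0,0,6],"turn":0,"claw":10},{"xyz":[0,0,7],"turn":0,"claw":10},{"xyz":[0,0,8],"turn":0,"claw":10},{"xyz":[0,0,9],"turn":0,"claw":10},{"xyz":[0,0,10],"turn":0,"claw":10}]' 60
```

```text
time_s: 21.95
eef_pos: [0.6344, 0.1725, 0.3703]
ee_rot: [0.0, -0.005, 1.0, 0.0]
ft_force: [-0.6, 0.2, 0.3]
gripper_width: 0.0235
```

```bash
python3 -m jog '[{"xyz":[0,0,1],"turn":0,"claw":10},{"xyz":[0,0,2],"turn":0,"claw":10},{"xyz":[0,0,3],"turn":0,"claw":10},{"xyz":[0,0,4],"turn":0,"claw":10},{"xyz":[0,0,4.5],"turn":0,"claw":10},{"xyz":[0,0,5],"turn":0,"claw":10},{"xyz":[0,0,5.5],"turn":0,"claw":10},{"xyz":[0,0,6],"turn":0,"claw":10},{"xyz":[0,0,6.5],"turn":0,"claw":10},{"xyz":[0,0,7],"turn":0,"claw":10}]' 60
```

```text
time_s: 22.95
eef_pos: [0.6344, 0.1724, 0.3632]
ee_rot: [0.0, -0.005, 1.0, 0.0]
ft_force: [0.2, -0.2, 3.8]
gripper_width: 0.0237
```

```bash
python3 -m jog '[{"xyz":[0,0,0.5],"turn":0,"claw":10},{"xyz":[0,0,1],"turn":0,"claw":10},{"xyz":[0,0,1.5],"turn":0,"claw":10},{"xyz":[0,0,2],"turn":0,"claw":10},{"xyz":[0,0,2.5],"turn":0,"claw":10},{"xyz":[0,0,3],"turn":0,"claw":10},{"xyz":[0,0,3.5],"turn":0,"claw":10},{"xyz":[0,0,4],"turn":0,"claw":10},{"xyz":[0,0,4.5],"turn":0,"claw":10},{"xyz":[0,0,5],"turn":0,"claw":10}]' 60
```

```text
time_s: 23.95
eef_pos: [0.6345, 0.1724, 0.3584]
ee_rot: [0.0, -0.005, 1.0, 0.0]
ft_force: [0.8, 0.6, 4.5]
gripper_width: 0.0235
```

```bash
python3 -m jog '[{"xyz":[0,0,0.5],"turn":0,"claw":10},{"xyz":[0,0,1],"turn":0,"claw":10},{"xyz":[0,0,1.5],"turn":0,"claw":10},{"xyz":[0,0,2],"turn":0,"claw":10},{"xyz":[0,0,2.5],"turn":0,"claw":10},{"xyz":[0,0,3],"turn":0,"claw":10},{"xyz":[0,0,3.5],"turn":0,"claw":10},{"xyz":[0,0,4],"turn":0,"claw":10},{"xyz":[0,0,4.5],"turn":0,"claw":10},{"xyz":[0,0,5],"turn":0,"claw":10}]' 60
python3 - <<'E'
from h import *
s=readout.observe();print(s['eef_pos'],s['ft_force'],s['ft_torque'])
im=imaging.capture('wrist')[:,:,::-1];cv2.imwrite('pics/w13z.png',cv2.resize(im[80:280,160:360],(600,600),interpolation=cv2.INTER_CUBIC))
E
```

```text
time_s: 24.95
eef_pos: [0.6346, 0.1724, 0.3537]
ee_rot: [0.0, -0.005, 1.0, 0.0]
ft_force: [-0.7, -0.2, 6.6]
gripper_width: 0.0234
[0.63455014 0.17242181 0.35367577] [-0.69611522 -0.22694853  6.56381042] [-0.10876631 -0.06512731  0.02174839]
```

View pics/w13z.png

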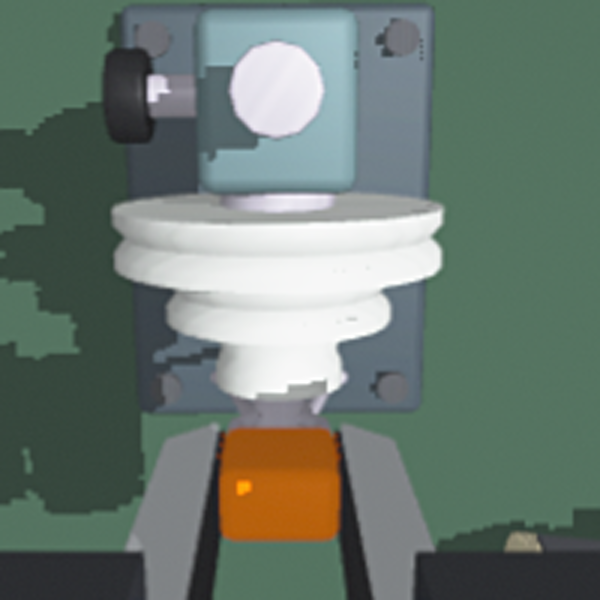

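The force rises smoothly with little sideways load, and the clip is not slipping in the jaws. Continuing.

```bash
python3 -m jog '[{"xyz":[0,0,0.5],"turn":0,"claw":10},{"xyz":[0,0,1],"turn":0,"claw":10},{"xyz":[0,0,1.5],"turn":0,"claw":10},{"xyz":[0,0,2],"turn":0,"claw":10},{"xyz":[0,0,2.5],"turn":0,"claw":10},{"xyz":[0,0,3],"turn":0,"claw":10},{"xyz":[0,0,3.5],"turn":0,"claw":10},{"xyz":[0,0,4],"turn":0,"claw":10},{"xyz":[0,0,4.5],"turn":0,"claw":10},{"xyz":[0,0,5],"turn":0,"claw":10}]' 60
```

```text
time_s: 26.0
eef_pos: [0.6352, 0.1724, 0.35]
ee_rot: [0.002, -0.005, 1.0, 0.0]
ft_force: [-0.1, -1.8, 10.0]
gripper_width: 0.0239
```

```bash
python3 -m jog '[{"xyz":[0,0,0.4],"turn":0,"claw":10},{"xyz":[0,0,0.8],"turn":0,"claw":10},{"xyz":[0,0,1.2],"turn":0,"claw":10},{"xyz":[0,0,1.6],"turn":0,"claw":10},{"xyz":[0,0,2],"turn":0,"claw":10},{"xyz":[0,0,2.4],"turn":0,"claw":10},{"xyz":[0,0,2.8],"turn":0,"claw":10},{"xyz":[0,0,3.2],"turn":0,"claw":10},{"xyz":[0,0,3.6],"turn":0,"claw":10},{"xyz":[0,0,4],"turn":0,"claw":10}]' 60
```

```text
time_s: 27.0
eef_pos: [0.6335, 0.1724, 0.3426]
ee_rot: [-0.002, -0.005, 1.0, -0.0]
ft_force: [0.3, 1.7, -19.1]
gripper_width: 0.0236
```

The force has reversed to −19 N, so the throat has passed the shank and the clip is pulling itself down. Following it in small steps.

```bash
python3 -m jog '[{"xyz":[0,0,0.3],"turn":0,"claw":10},{"xyz":[0,0,0.6],"turn":0,"claw":10},{"xyz":[0,0,0.9],"turn":0,"claw":10},{"xyz":[0,0,1.2],"turn":0,"claw":10},{"xyz":[0,0,1.5],"turn":0,"claw":10},{"xyz":[0,0,1.8],"turn":0,"claw":10},{"xyz":[0,0,2.1],"turn":0,"claw":10},{"xyz":[0,0,2.4],"turn":0,"claw":10},{"xyz":[0,0,2.7],"turn":0,"claw":10},{"xyz":[0,0,3],"turn":0,"claw":10}]' 60
```

```text
time_s: 28.0
eef_pos: [0.6345, 0.1724, 0.3414]
ee_rot: [0.0, -0.005, 1.0, -0.0]
ft_force: [1.2, -0.2, -15.5]
gripper_width: 0.0236
```

```bash
python3 -m jog '[{"xyz":[0,0,0.3],"turn":0,"claw":10},{"xyz":[0,0,0.6],"turn":0,"claw":10},{"xyz":[0,0,0.9],"turn":0,"claw":10},{"xyz":[0,0,1.2],"turn":0,"claw":10},{"xyz":[0,0,1.5],"turn":0,"claw":10},{"xyz":[0,0,1.8],"turn":0,"claw":10},{"xyz":[0,0,2.1],"turn":0,"claw":10},{"xyz":[0,0,2.4],"turn":0,"claw":10},{"xyz":[0,0,2.7],"turn":0,"claw":10},{"xyz":[0,0,3],"turn":0,"claw":10}]' 60
python3 - <<'E'
from h import *
im=imaging.capture('wrist')[:,:,::-1];cv2.imwrite('pics/w14z.png',cv2.resize(im[80:280,160:360],(600,600),interpolation=cv2.INTER_CUBIC))
im=np.hstack([cv2.resize(imaging.capture('scene')[120:230,270:380],(400,400),interpolation=cv2.INTER_CUBIC),cv2.resize(imaging.capture('side')[90:200,210:320],(400,400),interpolation=cv2.INTER_CUBIC)])
cv2.imwrite('pics/s14.png',im[:,:,::-1])
E
```

```text
time_s: 29.0
eef_pos: [0.6347, 0.1724, 0.3391]
ee_rot: [0.001, -0.005, 1.0, 0.0]
ft_force: [-0.1, -0.7, -1.5]
gripper_width: 0.0237
```

View pics/w14z.png

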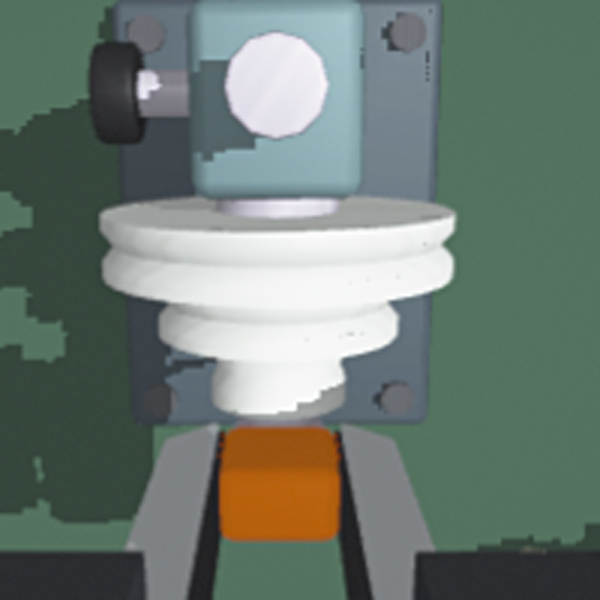

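View pics/s14.png

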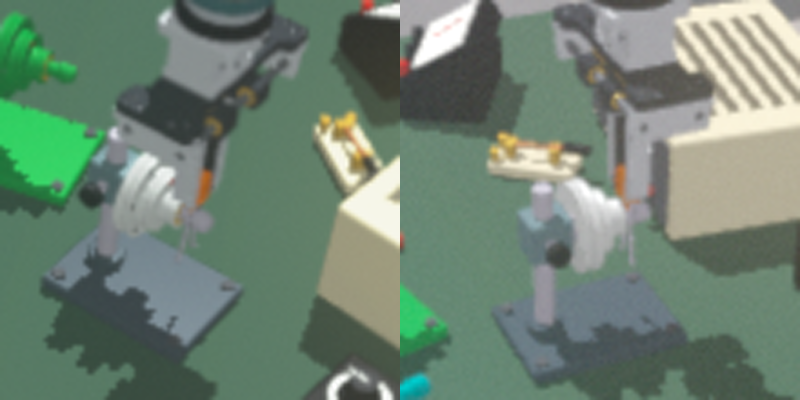

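The pocket is now at about 0.3391−0.2215 = 0.1176, the axle's estimated height. The pull is gone and both legs hang below the axle. One gentle press to feel the nose stop.

```bash
python3 -m jog '[{"xyz":[0,0,0.3],"turn":0,"claw":10},{"xyz":[0,0,0.6],"turn":0,"claw":10},{"xyz":[0,0,0.9],"turn":0,"claw":10},{"xyz":[0,0,1.2],"turn":0,"claw":10},{"xyz":[0,0,1.5],"turn":0,"claw":10},{"xyz":[0,0,1.5],"turn":0,"claw":10},{"xyz":[0,0,1.5],"turn":0,"claw":10},{"xyz":[0,0,1.5],"turn":0,"claw":10},{"xyz":[0,0,1.5],"turn":0,"claw":10},{"xyz":[0,0,1.5],"turn":0,"claw":10}]' 60
```

```text
time_s: 30.15
eef_pos: [0.6346, 0.1727, 0.3378]
ee_rot: [0.001, -0.005, 1.0, 0.0]
ft_force: [-1.3, -0.1, 6.3]
gripper_width: 0.0237
```

```bash
python3 -m jog '[{"xyz":[0,0,0.3],"turn":0,"claw":10},{"xyz":[0,0,0.6],"turn":0,"claw":10},{"xyz":[0,0,0.9],"turn":0,"claw":10},{"xyz":[0,0,1.2],"turn":0,"claw":10},{"xyz":[0,0,1.2],"turn":0,"claw":10},{"xyz":[0,0,1.2],"turn":0,"claw":10},{"xyz":[0,0,1.2],"turn":0,"claw":10},{"xyz":[0,0,1.2],"turn":0,"claw":10},{"xyz":[0,0,1.2],"turn":0,"claw":10},{"xyz":[0,0,1.2],"turn":0,"claw":10}]' 60
```

```text
time_s: 31.15
eef_pos: [0.6345, 0.1726, 0.3376]
ee_rot: [0.001, -0.005, 1.0, 0.0]
ft_force: [-2.1, -2.0, 11.7]
gripper_width: 0.0232
```

Hard stop: 1.2 mm commanded gave 0.2 mm of motion and 11.7 N. Now unload, then release.

```bash
python3 -m jog '[{"xyz":[0,0,-0.5],"turn":0,"claw":10},{"xyz":[0,0,-1],"turn":0,"claw":10},{"xyz":[0,0,-1.6],"turn":0,"claw":10},{"xyz":[0,0,-2.1],"turn":0,"claw":10},{"xyz":[0,0,-2.1],"turn":0,"claw":10},{"xyz":[0,0,-2.1],"turn":0,"claw":26},{"xyz":[0,0,-2.1],"turn":0,"claw":32},{"xyz":[0,0,-2.1],"turn":0,"claw":38},{"xyz":[0,0,-2.1],"turn":0,"claw":44},{"xyz":[0,0,-2.1],"turn":0,"claw":44}]' 20
python3 -m jog '[{"xyz":[0,0,-5],"turn":0,"claw":44},{"xyz":[0,0,-10],"turn":0,"claw":44},{"xyz":[0,0,-20],"turn":0,"claw":44},{"xyz":[0,0,-35],"turn":0,"claw":44},{"xyz":[-15,0,-50],"turn":0,"claw":44},{"xyz":[-30,0,-65],"turn":0,"claw":60},{"xyz":[-40,0,-80],"turn":0,"claw":60},{"xyz":[-45,0,-90],"turn":0,"claw":60},{"xyz":[-45,0,-90],"turn":0,"claw":60},{"xyz":[-45,0,-90],"turn":0,"claw":60}]' 20
python3 - <<'E'
from h import *
s=readout.observe();print(s['eef_pos'],s['ft_force'])
im=imaging.capture('wrist')[:,:,::-1];cv2.imwrite('pics/w15z.png',cv2.resize(im[60:240,165:345],(600,600),interpolation=cv2.INTER_CUBIC))
im=np.hstack([cv2.resize(imaging.capture('scene')[120:230,270:380],(400,400),interpolation=cv2.INTER_CUBIC),cv2.resize(imaging.capture('side')[90:200,210:320],(400,400),interpolation=cv2.INTER_CUBIC)])
cv2.imwrite('pics/s15.png',im[:,:,::-1])
E
```

```text
time_s: 32.15
eef_pos: [0.6342, 0.1725, 0.3373]
ee_rot: [-0.0, -0.005, 1.0, -0.0]
ft_force: [0.1, -0.1, 0.4]
gripper_width: 0.0438
time_s: 33.15
eef_pos: [0.6789, 0.1729, 0.4274]
ee_rot: [-0.0, -0.005, 1.0, -0.0]
ft_force: [-0.6, 0.4, 0.2]
gripper_width: 0.06
[0.67885043 0.1729278  0.42740499] [-0.5621879   0.35994374  0.20709508]
```

View pics/w15z.png

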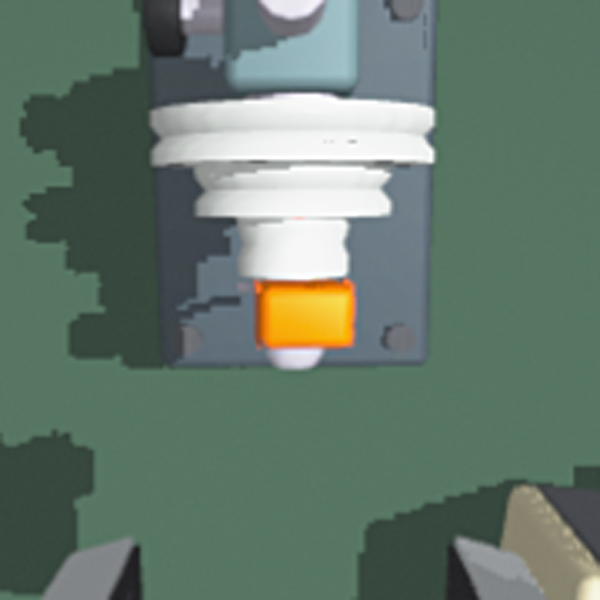

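View pics/s15.png

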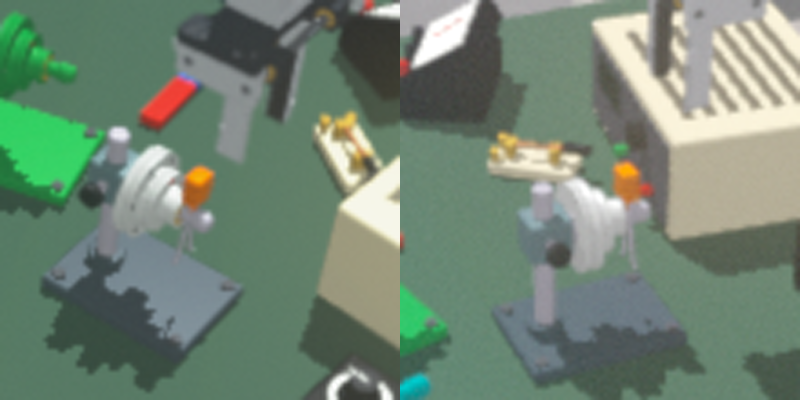

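```bash
python3 -m jog '[{"xyz":[0,0,0],"turn":0,"claw":60},{"xyz":[0,0,0],"turn":0,"claw":60},{"xyz":[0,0,0],"turn":0,"claw":60},{"xyz":[0,0,0],"turn":0,"claw":60},{"xyz":[0,0,0],"turn":0,"claw":60},{"xyz":[0,0,0],"turn":0,"claw":60},{"xyz":[0,0,0],"turn":0,"claw":60},{"xyz":[0,0,0],"turn":0,"claw":60},{"xyz":[0,0,0],"turn":0,"claw":60},{"xyz":[0,0,0],"turn":0,"claw":60}]' 20
python3 - <<'E'
from h import *
np.set_printoptions(precision=4,suppress=True)
w=cam('wrist')
im=imaging.capture('wrist')[:,:,::-1];cv2.imwrite('pics/w16z.png',cv2.resize(im[60:240,165:345],(600,600),interpolation=cv2.INTER_CUBIC))
I=lambda x,y:(165+x*.3,60+y*.3)
print('grip top',onz(w,I(258,318),.162),onz(w,I(354,318),.162),'y ends',onz(w,I(306,291),.162),onz(w,I(306,348),.162))
print('axle end',onz(w,I(268,358),.117),onz(w,I(324,358),.117),'hub end',onz(w,I(295,279),.132))
a=cam('scene');b=cam('side')
ims=[]
for n in('scene','side'):
    im=imaging.capture(n)[:,:,::-1]; h=cv2.cvtColor(im.copy(),cv2.COLOR_BGR2HSV); m=cv2.inRange(h,(8,180,120),(18,255,255))
    x,y,ww,hh=((290,150,70,50) if n=='scene' else (255,120,40,40)); mm=m[y:y+hh,x:x+ww]; yy,xx=np.nonzero(mm); ims.append((xx.mean()+x,yy.mean()+y)); print(n,len(xx),ims[-1])
print('grip tri',tri([ray(a,ims[0]),ray(b,ims[1])]))
E
```

```text
time_s: 34.3
eef_pos: [0.6793, 0.1729, 0.4276]
ee_rot: [-0.0, -0.005, 1.0, 0.0]
ft_force: [-0.3, 0.2, -0.5]
gripper_width: 0.06
grip top [0.6362 0.1632 0.162 ] [0.636  0.1873 0.162 ] y ends [0.6294 0.1752 0.162 ] [0.6437 0.1753 0.162 ]
axle end [0.6539 0.1646 0.117 ] [0.6537 0.1814 0.117 ] hub end [0.629  0.1724 0.132 ]
scene 44 (np.float64(323.6363636363636), np.float64(171.4090909090909))
side 31 (np.float64(271.9677419354839), np.float64(139.29032258064515))
grip tri (array([0.6361, 0.1771, 0.1474]), [np.float64(1.2166634485105143), np.float64(1.216663448510446)])
```

View pics/w16z.png

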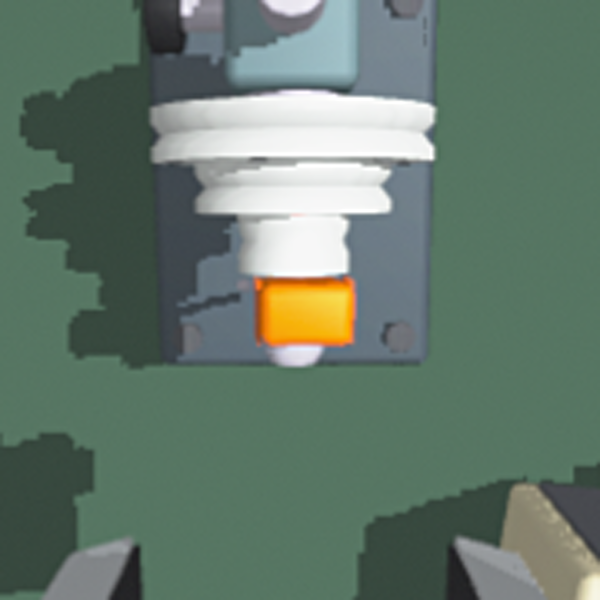

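```bash
python3 -c "
from plant import job; print(job.finish_job())"
```

```text
the job is handed in; nothing more can be done
None
```

I pushed the pulley home, pressed the hairpin clip over the axle groove until it snapped, released it and handed the job in at about 34 s. No verdict was reported.

- **Pulley:** I pushed it with the fingers astride the axle, at most 11.5 N read on the wrist at the end of each step. It stopped solidly, and the pictures before and after pressing the clip show it against the shoulder.
- **Clip:** The push rose to about 10 N, then reversed to about −19 N as the clip pulled itself on. The nose then stopped hard at 11.7 N, and I unloaded it before opening the jaws.
- **Last checks, one second apart:**
    - The clip stayed still after release.
    - The grip centre was about 7.5 mm beyond the hub end; 7 mm is the groove's middle.
    - The grip was about 0.147 m high, which is the axle's estimated 0.117 m plus 31 mm.
    - The gripper was well clear and nothing nearby looked moved. I did not measure the bystanders' positions.
- **Small disagreements:**
    - The grip's top sits about 2–3 mm to one side of the axle line. That is a lean of about 3°, well inside the 20° allowed.
    - The camera estimates of the axle height ranged from 0.112 to 0.120 m. The nose stop put it at about 0.116 m.

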